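# Core on the spindle, guard held up for threading

## Task

Take the one bare red core out of the carton of gold tape rolls and stand it on the slitter's take-up spindle, fully down on the flange, and let go of it. Then, with the gripper, lift the yellow guard (black bar handle at its front) to 45 degrees (the red mark on the quadrant) and finish while still holding it there, since it falls shut by itself and a colleague is about to thread the tape underneath. Leave the gold rolls and the other things on the table where they are.

Things in the scene. Friction and masses are not known exactly. Their poses are not given: they have to be found in the camera images.
- core: the target: a bare red plastic tape core, an upright tube 46 mm outside diameter, 34 mm bore, 45 mm tall, 40 g, standing on end in the carton; origin at the centre of its underside, z along its axis
- carton: fixed open cardboard carton, 246 x 246 mm outside, 55 mm high, walls and floor 5 mm; origin at the centre of its underside, x and y along its sides. The core and four gold rolls stand on its floor in five places: the middle and 60 mm from it along both x and y (give or take 4 mm); which stands where varies
- roll0: gold tape roll with a white core end, 50 mm diameter, 24 mm tall, standing in the carton, to be left alone; origin at the centre of its underside
- roll1: gold tape roll with a white core end, 50 mm diameter, 36 mm tall, standing in the carton, to be left alone; origin at the centre of its underside
- roll2: gold tape roll with a white core end, 50 mm diameter, 48 mm tall, standing in the carton, to be left alone; origin at the centre of its underside
- roll3: gold tape roll with a white core end, 50 mm diameter, 36 mm tall, standing in the carton, to be left alone; origin at the centre of its underside
- slitter: fixed white tape slitter; origin on the table, its front (-x) to the robot, y left. In mm: roller trough x -30 to 170, y -170 to 50, 108 high, under the yellow guard; motor box behind it to x 240, 150 high; left of the trough a shelf x -60 to 60, y 50 to 170, 50 high, with the take-up spindle. Dark quadrant scale with a red 45 degree mark on the right side
- spindle (a point): seat of the take-up spindle: centre of the top face of its aluminium flange (60 mm diameter, 56 mm above the table), at slitter x 0, y 115 mm; axes as the slitter. The steel spindle on it is 25 mm diameter, 35 mm tall, its top 9 mm tapered; the core slips over it with 4.5 mm of play all round. The trough side is 65 mm away
- guard (a joint): angle of the yellow guard in rad: 0 shut (its start), growing as its front edge is lifted, up to 1.4; 45 degrees is 0.785. It weighs 0.45 kg, and its weight and a light spring shut it when it is let go; lifting it by the bar takes about 3 to 4 N
- guard_handle (a point): middle of the axis of the guard's black round bar handle, 12 mm thick, 130 mm long along the slitter's y, joined to the guard at both ends, its axis 50 mm ahead of its front edge, with an open gap of 44 mm between and free space below: grip it from above, a finger ahead and one behind. With the guard shut it is 113 mm above the table; it moves on a circle of 244 mm radius about guard_hinge
- guard_hinge (a point): point on the guard's hinge axis straight behind the handle, 113 mm above the table; the axis runs along the slitter's y; the handle lies towards the slitter's -x from it when shut and rises as the guard opens
- spare_roll: bystander: gold tape roll, 50 mm diameter, 48 mm tall, standing on the table between the robot and the work, to one side; origin at the centre of its underside
- wrench: bystander: steel open-ended wrench 140 mm long lying on the table between slitter and carton, towards their back; origin on its underside, x along it
- plug: bystander: black flanged plastic core plug, 44 mm flange, 30 mm tall, standing on the table between the robot and the work, to one side; origin at the centre of its underside
Things that resemble listed ones, but are neither listed nor needed, are in the scene too. Of the things that look like the core, the smallest one is meant.

How it is judged:
By the outcome, as a careful person would: the job done as asked, in the order asked, and still so for the second after the job is handed in, while the arm keeps its last pose, push and grip.
It also fails if it takes over 58 s, if anything falls off the work surface, if the arm or the gripper's body presses on something with over 40 N, if the wrist force passes 120 N, or if a joint passes its speed limit or range.

## Robot

A 6-joint arm with a two-finger parallel gripper is mounted at the origin on the work surface. World frame = base frame: x ahead of the robot, y to its left, z up, the work surface at z = 0. Lengths are in m, angles in rad, forces in N, time in s.
With the tool pointing down it reaches from about 0.35 to 0.725 m from the base axis. Payload 4.3 kg.
Tool frame: the origin (TCP) lies on the centre line of the jaws, within the pads' length; the fingertips stand 19 mm ahead of it and the grasp point (between the pads) is the TCP; z points along the fingers, y is the direction in which the jaws open and shut (so a half turn about z gives the same grasp; the last joint's range is limited). The gripper opens to 85 mm and grips with 20 to 120 N. Pads are 22 mm wide; open, the fingers measure 114 mm over their backs; the gripper's body (76 mm by 85 mm) begins 54 mm behind the grasp point. The pads swing forward as they close: fully open they stand 13 mm farther back than shut.
Start: joints at [1.1, 0.377, 0.081, 1.274, 0, 1.46], TCP at [0.203, 0.538, 0.25] pointing down, gripper open.
Joint ranges: [-2.72, 2.72], [-0.84, 1.66], [-1.02, 1.22], [-1.77, 2.12], [-1.37, 1.28], [-3.14, 3.14]. Speed limits (rad/s): [2.57, 2.57, 3.14, 3.14, 3.14, 3.14].

## Interface

Orientations are given as a rotation vector (axis times angle).
In Python, from cell import ctrl gives the robot as it stands.
- The arm moves only by the tool step_arm, never from a script. Its argument "targets" is a list of rows, each a list of 2 entries, a list of its own where there are three numbers: the shift along the tool's x, y, z in cm, then the turn about the tool's z in degrees. A call has 1 to 20 rows; each row shifts and turns the pose as measured when the row begins, along the tool's axes as they then stand; what a row does not reach is not made up. A row lasts 1/8 s, in which the tool goes at most 62.5 mm and 10.7 degrees, less where a joint would pass 70% of its speed; a pose out of reach is approached as far as the arm can. A call with a gripper value outside its range is refused whole. "hand" is the gripper command: -1 is shut, 1 is fully open, values between are in proportion, set as the call begins (left out, the last holds). The fingers move at their own pace and stop on an object; "newtons" is the grip in N (left out, the last holds). Time passes only in rows, so rows that do not move let the fingers close. It gives the time, the measured TCP pose, the force and the opening at its end, in the units of the state.
- ctrl.state(): the state, without advancing time (a new reading comes with each control period).
- ctrl.read_camera(name): name is "scene" or "top" or "wrist"; returns a dict with "pixels" (480x640x3 uint8, red, green, blue), "vfov" (degrees; the focal length in pixels is half the picture's height over the tangent of half this angle, whatever the lens; pixels are square), "cx", "cy" (the principal point, pixels), "world_to_cam" (4x4, takes a point from world to camera coordinates). Camera axes: x right, y up, looking along -z (the intrinsics and any distortion apply to the point x, -y, -z); pixel columns grow to the right and rows downward; lengths in m; the calibration is good to about 2 mm. A picture is of the moment at which its call begins. There is no depth.
- ctrl.finish_job(): hands the job in, once; it reports no verdict.
Trained networks look in the newest picture that a camera, given by its name, has taken for a name from the list of things; names that differ only in an ending like _2 or _b are one class to them, and where a whole thing is asked for, a point or a joint stands for the part that bears it (a point fixed in the world has none). Each returns a list of dicts, best first, with "confidence" (0 to 1); they miss things now and then, are a little off and sometimes report something else, mostly with a low value. They report only what shows in the picture. A call takes as long as a camera call. They do not tell look-alikes from the thing itself.
- ctrl.silhouettes(camera, query): "pixels" (480x640 bool, what is visible of it) and "pixel" ([column, row] in pixels, amid what is visible of it).
- ctrl.tip_of(camera, query): "pixel" ([column, row] in pixels: a listed point, or the origin of a listed thing).
The state is a dict: "time_s": time; "joint_positions": joint angles; "joint_velocities": joint speeds; "joint_torque": joint torques, N m; "tcp_pos": TCP position; "eef_rot": TCP orientation; "contact_force": force on the tool from outside, world axes, zero at the start; "torque": the same for the moment, N m; "grip_width": finger opening in m.
Only numpy, scipy, OpenCV 4.12 (cv2) and the standard library are available. Lean on these libraries where they do the work, as an engineer would, in place of code of your own. Each camera call takes 0.05 s, during which the arm holds its last target. There are 200 camera calls.

## Working session

There is one attempt and no reset: what is moved stays moved. The work goes in short steps, Python scripts to look and compute and a tool call to move; the robot and the scene stay as the last step left them, time stands still between calls to the robot, and variables do not carry over. Pictures are saved under pics/ and viewed, about 8 in all and at most 12, crops included, and the job is handed in when it is done.

Besides the shell and the picture viewer there is one more tool, called after ">>>" by a JSON object that holds its "fn" and its "kwargs". step_arm: Moves the arm, as the interface text tells. Its arguments: {"type":"object","properties":{"targets":{"type":"array","items":{"type":"array"}},"hand":{"type":"number"},"newtons":{"type":"number"}},"required":["targets"]}

```bash
ls; mkdir -p pics; cat > h.py <<'E'
import numpy as np, cv2
from cell import ctrl
from scipy.spatial.transform import Rotation as R
def cam(n,save=None):
    c=ctrl.read_camera(n)
    if save: cv2.imwrite('pics/'+save,c['pixels'][:,:,::-1])
    return c
def f(c): return 240/np.tan(np.radians(c['vfov']/2))
def at_z(c,px,z):
    M=np.array(c['world_to_cam']);Ri=M[:3,:3].T;o=-Ri@M[:3,3]
    d=Ri@np.array([(px[0]-c['cx'])/f(c),-(px[1]-c['cy'])/f(c),-1.])
    return o+d*(z-o[2])/d[2]
def proj(c,p):
    q=np.array(c['world_to_cam'])@np.append(p,1); return np.array([c['cx']+f(c)*q[0]/-q[2],c['cy']-f(c)*q[1]/-q[2]])
def tri(c1,p1,c2,p2):
    A=[];
    L=[]
    for c,px in((c1,p1),(c2,p2)):
        M=np.array(c['world_to_cam']);Ri=M[:3,:3].T;o=-Ri@M[:3,3]
        d=Ri@np.array([(px[0]-c['cx'])/f(c),-(px[1]-c['cy'])/f(c),-1.]);d/=np.linalg.norm(d)
        P=np.eye(3)-np.outer(d,d);A.append(P);L.append(P@o)
    return np.linalg.solve(A[0]+A[1],L[0]+L[1])
E
python3 - <<'E'
from h import *
np.set_printoptions(precision=4,suppress=True)
cs={n:cam(n,n+'0.png') for n in('scene','top','wrist')}
for n,c in cs.items(): print(n,{k:v for k,v in c.items() if k not in('pixels','world_to_cam')},(-np.array(c['world_to_cam'])[:3,:3].T@np.array(c['world_to_cam'])[:3,3]))
Z=dict(core=0.005,spindle=.056,guard_handle=.113,guard_hinge=.113,carton=0,slitter=0,spare_roll=0,plug=0,wrench=0,roll=.005)
for q in['core','spindle','guard_handle','guard_hinge','carton','slitter','spare_roll','plug','wrench','roll0']:
  for n in('scene','top'):
    try:
      for d in ctrl.tip_of(n,q)[:6]: print(q,n,round(d['confidence'],2),np.round(d['pixel']),at_z(cs[n],d['pixel'],Z.get(q,.005)))
    except Exception as e: print(q,n,e)
print(ctrl.state())
im=np.hstack([cv2.resize(cs[n]['pixels'],(640,480)) for n in('top',)])
E
```

```text
pics
scene {'vfov': 46.80263188534556, 'cx': 322.547706610529, 'cy': 240.03745686554677} [ 0.2205 -0.9522  0.8286]
top {'vfov': 51.301672532704735, 'cx': 320.06747625689405, 'cy': 242.34944819190864} [ 0.3658 -0.041   1.3417]
wrist {'vfov': 58.59355483996801, 'cx': 320.27872664522334, 'cy': 236.42722724687687} [0.1334 0.5644 0.3724]
core scene 0.76 [332. 372.] [ 0.4524 -0.3032  0.005 ]
core scene 0.76 [387. 421.] [ 0.5087 -0.4329  0.005 ]
core scene 0.69 [253. 366.] [ 0.3137 -0.2413  0.005 ]
core top 0.76 [414. 266.] [ 0.4512 -0.2941  0.005 ]
core top 0.69 [393. 314.] [ 0.3254 -0.2314  0.005 ]
core top 0.57 [464. 247.] [ 0.4991 -0.4289  0.005 ]
spindle scene 0.92 [284. 176.] [0.5358 0.3509 0.056 ]
spindle top 0.9 [171. 240.] [0.5344 0.3425 0.056 ]
guard_handle scene 0.67 [287. 199.] [0.4906 0.1432 0.113 ]
guard_handle top 0.79 [242. 254.] [0.488  0.1507 0.113 ]
guard_handle top 0.41 [306. 154.] [ 0.7353 -0.015   0.113 ]
guard_hinge scene 0.84 [366. 172.] [0.7203 0.2078 0.113 ]
guard_hinge top 0.78 [223. 160.] [0.7272 0.1964 0.113 ]
guard_hinge top 0.57 [372. 264.] [ 0.4521 -0.1701  0
[... 1022 characters left out ...]
.005 ]
roll0 top 0.8 [395. 237.] [ 0.5316 -0.2469  0.005 ]
roll0 top 0.74 [416. 221.] [ 0.5739 -0.3054  0.005 ]
roll0 top 0.71 [224. 233.] [0.5565 0.2153 0.005 ]
roll0 top 0.54 [374. 264.] [ 0.4592 -0.187   0.005 ]
{'time_s': 1.15, 'joint_positions': array([1.0997, 0.3773, 0.081 , 1.2744, 0.    , 1.4605]), 'joint_velocities': array([-0.0006,  0.0003,  0.0016,  0.0001, -0.0005,  0.0016]), 'joint_torque': array([  0.0004, -46.3531,  27.0158,   0.0006,  -0.0002,  -0.    ]), 'tcp_pos': array([0.203 , 0.538 , 0.2503]), 'eef_rot': array([-0.5637, -3.0906, -0.0002]), 'contact_force': array([-0.4762,  0.0463, -0.6776]), 'torque': array([-0.0164,  0.0085, -0.0111]), 'grip_width': 0.08506327099404831}
```

View pics/scene0.png

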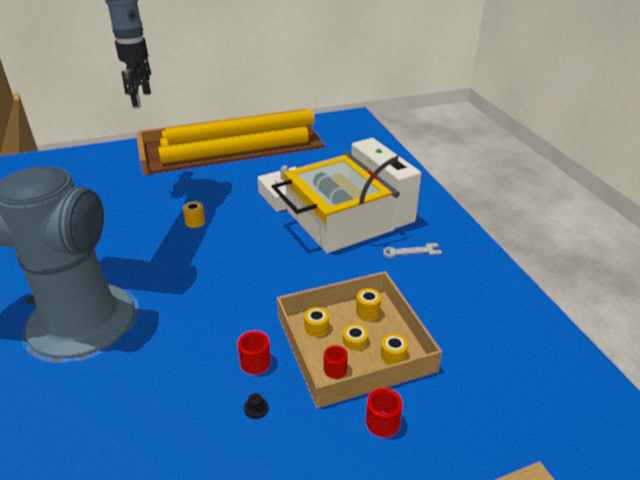

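View pics/top0.png

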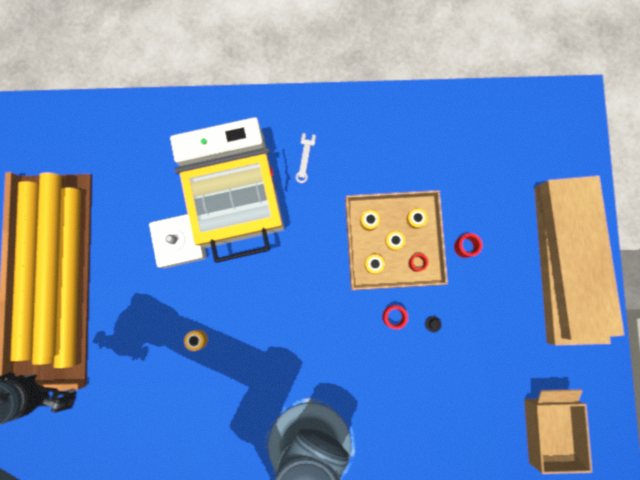

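The tubes that could be taken for the core (scene / top pixels):
- Front tube: (254,352) / (396,317), visibly larger and outside the carton.
- Right tube: (384,412) / (469,244), larger and outside the carton.
- Small tube in the carton's front right corner: (335,362) / (418,262). I'm choosing this one, and the next crop will check it.

```bash
cat >> h.py <<'E'
def redblob(c,px,r=30):
    im=c['pixels'].astype(int);m=((im[...,0]>110)&(im[...,1]<60)&(im[...,2]<70)).astype(np.uint8)
    n,l,s,ce=cv2.connectedComponentsWithStats(cv2.morphologyEx(m,cv2.MORPH_CLOSE,np.ones((3,3))))
    i=1+np.argmin(np.linalg.norm(ce[1:]-px,axis=1)+1000*(s[1:,4]<60)); return ce[i],s[i],l==i
def plan(way,yaw_t,steps=.06,dyaw=10):
    "rows (tool cm, deg) through world waypoints, turning jaw axis (tool y) to heading yaw_t deg"
    s=ctrl.state();p=s['tcp_pos'].copy();M=R.from_rotvec(s['eef_rot']);rows=[]
    y=M.as_matrix()[:,1];cur=np.degrees(np.arctan2(y[1],y[0]));d=(yaw_t-cur+90)%180-90;left=-d
    for w in way:
        n=max(1,int(np.ceil(np.linalg.norm(np.array(w)-p)/steps)))
        for k in range(n):
            tgt=p+(np.array(w)-p)/(n-k);t=np.clip(left,-dyaw,dyaw)
            sh=M.inv().apply(tgt-p)*100;rows.append([[round(float(v),1) for v in sh],round(float(t),1)])
            p=tgt;M=M*R.from_euler('z',t,degrees=True);left-=t
    print(len(rows),rows,'turn left',left)
E
python3 - <<'E'
from h import *
np.set_printoptions(precision=4,suppress=True)
t=cam('top');s=cam('scene')
for a,b in(((418,262),(335,362)),((396,317),(254,352)),((469,244),(384,412))):
    ca,sa,_=redblob(t,a);cb,sb,_=redblob(s,b);print(ca,sa,cb,sb,'tri',tri(t,ca,s,cb),at_z(t,sa[:2],.05)-at_z(t,sa[:2]+sa[2:4],.05))
    print(' top z=.05',at_z(t,sa[:2]+sa[2:4]/2-.5,.05))
# carton yaw from silhouette
t2=ctrl.silhouettes('top','carton')[0]['pixels'].astype(np.uint8)
ct=max(cv2.findContours(t2,0,2)[0],key=cv2.contourArea);b=cv2.boxPoints(cv2.minAreaRect(ct));w=[at_z(t,q,.055) for q in b];print(np.array(w),np.mean(w,0),[np.degrees(np.arctan2(*(w[i]-w[i-1])[[1,0]])) for i in range(4)])
h=[(0.49,.15,.25),(.452,-.28,.2)]
plan(h,0)
im=np.hstack([cv2.resize(t['pixels'][190:350,330:490],(400,400),interpolation=2),cv2.resize(s['pixels'][280:440,230:390+40][:,:200],(400,320))[:400] if 0 else cv2.resize(s['pixels'][270:450,230:410],(400,400),interpolation=2)])
cv2.imwrite('pics/crop1.png',im[:,:,::-1])
E
```

```text
[467.7712 245.2657] [455 234  26  23 271] [335.2552 361.7033] [324 346  24  33 674] tri [ 0.4584 -0.3928  0.1412] [0.062  0.0638 0.    ]
 top z=.05 [ 0.5001 -0.4263  0.05  ]
[394.6594 315.5725] [383 306  23  22 138] [253.9217 352.2447] [ 238  332   32   42 1124] tri [ 0.3217 -0.2314  0.0309] [0.0572 0.0563 0.    ]
 top z=.05 [ 0.3216 -0.2271  0.05  ]
[467.7712 245.2657] [455 234  26  23 271] [383.4705 411.9256] [ 366  388   36   49 1439] tri [ 0.5006 -0.4322  0.0321] [0.062  0.0638 0.    ]
 top z=.05 [ 0.5001 -0.4263  0.05  ]
[[ 0.6405 -0.1114  0.055 ]
 [ 0.65   -0.3654  0.055 ]
 [ 0.3994 -0.3672  0.055 ]
 [ 0.3904 -0.1189  0.055 ]] [ 0.5201 -0.2407  0.055 ] [np.float64(1.7074467868288945), np.float64(-87.84853269361624), np.float64(-179.5890128988482), np.float64(92.08314917841147)]
17 [[[-4.5, -2.9, 0.0], 10.0], [[-4.9, -2.1, 0.0], 10.0], [[-5.2, -1.2, 0.0], 10.0], [[-5.4, -0.3, 0.0], 10.0], [[-5.3, 0.7, 0.0], 10.0], [[-5.1, 1.6, 0.0], 10.0], [[-4.8, 2.4, 0.0], 9.3], [[-4.3, 3.2, 0.0], 0.0], [[-4.3, 3.2, 0.0], 0.0], [[-5.4, -0.5, 0.6], 0.0], [[-5.4, -0.5, 0.6], 0.0], [[-5.4, -0.5, 0.6], 0.0], [[-5.4, -0.5, 0.6], 0.0], [[-5.4, -0.5, 0.6], 0.0], [[-5.4, -0.5, 0.6], 0.0], [[-5.4, -0.5, 0.6], 0.0], [[-5.4, -0.5, 0.6], 0.0]] turn left 0.0
```

View pics/crop1.png

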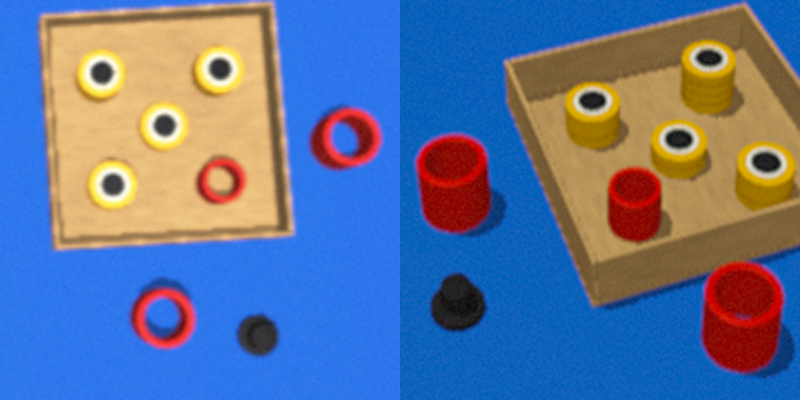

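The crop shows the tube in the carton (top crop 222,181; scene crop 635,204) is the smallest of the three red tubes, so that is the core. I'm moving above it now.

>>> {"fn": "step_arm", "kwargs": {"targets": [[[-4.5,-2.9,0],10],[[-4.9,-2.1,0],10],[[-5.2,-1.2,0],10],[[-5.4,-0.3,0],10],[[-5.3,0.7,0],10],[[-5.1,1.6,0],10],[[-4.8,2.4,0],9],[[-4.3,3.2,0],0],[[-4.3,3.2,0],0],[[-5.4,-0.5,0.6],0],[[-5.4,-0.5,0.6],0],[[-5.4,-0.5,0.6],0],[[-5.4,-0.5,0.6],0],[[-5.4,-0.5,0.6],0],[[-5.4,-0.5,0.6],0],[[-5.4,-0.5,0.6],0],[[-5.4,-0.5,0.6],0],[[0,0,0],0]], "hand": 0.45, "newtons": 30}}

```text
time_s: 3.55
tcp_pos: [0.4395, -0.3115, 0.2008]
eef_rot: [2.251, 2.179, 0.018]
contact_force: [-0.8, -0.1, -0.1]
grip_width: 0.0619
```

```bash
cat > m.py <<'E'
from h import *
import sys
np.set_printoptions(precision=4,suppress=True)
c=cam('wrist','w1.png');st=ctrl.state();print(st['tcp_pos'],R.from_rotvec(st['eef_rot']).as_matrix()[:,1],st['grip_width'],st['time_s'])
print('pred',proj(c,(.452,-.298,.03)))
ce,s,m=redblob(c,proj(c,(.452,-.298,.03)));print(ce,s)
h=cv2.convexHull(np.argwhere(m)[:,::-1].astype(np.float32))[:,0]
# fit cylinder silhouette hull: centre x,y
from scipy.optimize import minimize
a=np.linspace(0,2*np.pi,60)
def hull(x,y):
    P=[proj(c,(x+.023*np.cos(t),y+.023*np.sin(t),z)) for z in(.005,.05) for t in a]
    return cv2.convexHull(np.array(P,np.float32))
def cost(q):
    H=hull(*q);return np.mean([cv2.pointPolygonTest(H,(float(u),float(v)),True)**2 for u,v in h])
x=minimize(cost,(.452,-.298),method='Nelder-Mead',options=dict(xatol=1e-4,fatol=1e-3,initial_simplex=[(.452,-.298),(.46,-.298),(.452,-.29)]));print(x.x,x.fun)
plan([(x.x[0],x.x[1],st['tcp_pos'][2])],1.5)
E
python3 m.py
```

```text
[ 0.4397 -0.3096  0.201 ] [ 0.9994 -0.0303  0.014 ] 0.06174531419277603 3.6
pred [334.2755 197.9056]
[348.0359 198.4695] [ 316  160   67   74 2594]
[ 0.4602 -0.2961] 2.641604460261414
1 [[[1.4, 2.0, 0.0], -3.2]] turn left 0.0
```

View pics/w1.png

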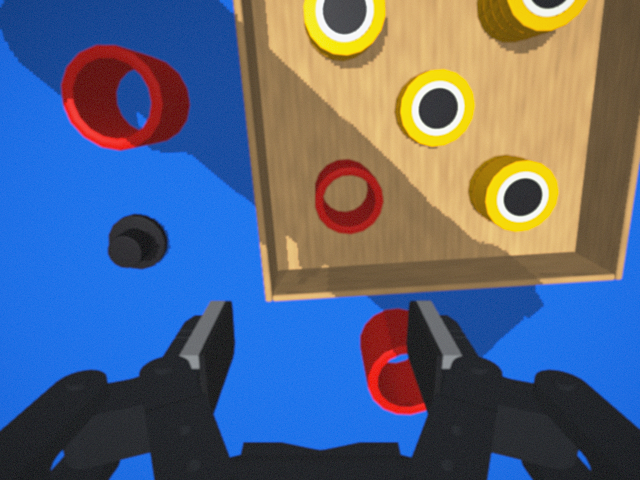

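The core stands at about (348,198), with the centre roll at (437,107) and the front wall inner edge at about x=270. I'll descend partway over it and refine.

>>> {"fn": "step_arm", "kwargs": {"targets": [[[1.4,1.9,3],-3],[[0,0,3],0],[[0,0,0],0],[[0,0,0],0]]}}

```text
time_s: 4.1
tcp_pos: [0.462, -0.292, 0.1427]
eef_rot: [2.183, 2.245, 0.021]
contact_force: [-0.1, -0.8, 0.4]
grip_width: 0.0617
```

```bash
sed -i 's/w1.png/w2.png/' m.py; python3 m.py; python3 - <<'E'
from h import *
st=ctrl.state();print(R.from_rotvec(st['eef_rot']).as_matrix())
t=cam('top'); im=t['pixels'].astype(int)
m=(im[...,0]>im[...,1]+70)&(im[...,1]<90)
ys,xs=np.nonzero(m[245:280,400:436]);print(xs.min()+400,xs.max()+400,ys.min()+245,ys.max()+245,at_z(t,((xs.min()+xs.max())/2+400,(ys.min()+ys.max())/2+245),.05))
E
```

```text
[ 0.4618 -0.292   0.1426] [0.9995 0.0277 0.0165] 0.06203942291719062 4.15
pred [299.8663 251.5574]
[315.0581 253.1298] [ 274  204   83   95 4683]
[ 0.4607 -0.2959] 3.4873363022370407
1 [[[-0.4, -0.1, -0.0], 0.1]] turn left 0.0
[[-0.02774237  0.99947944  0.01646868]
 [ 0.99961211  0.02769818  0.00290495]
 [ 0.00244729  0.01654289 -0.99986016]]
409 422 254 270 [ 0.45961281 -0.28903096  0.05      ]
```

>>> {"fn": "step_arm", "kwargs": {"targets": [[[-0.4,-0.3,3],0],[[0,0,3],0],[[0,0,2.5],0],[[0,0,0],0]]}}

```text
time_s: 4.7
tcp_pos: [0.4642, -0.2995, 0.0618]
eef_rot: [2.176, 2.236, 0.022]
contact_force: [-0.5, 0.3, -0.6]
grip_width: 0.0619
```

>>> {"fn": "step_arm", "kwargs": {"targets": [[[0.35,-0.4,1.3],0],[[0,0,1.3],0],[[0,0,0],0]]}}

```text
time_s: 5.08
tcp_pos: [0.4625, -0.2977, 0.0373]
eef_rot: [2.172, 2.232, 0.023]
contact_force: [0.7, -0.2, -0.3]
grip_width: 0.062
```

>>> {"fn": "step_arm", "kwargs": {"targets": [[[0.2,-0.2,0.4],0],[[0,0,0],0]]}}

```text
time_s: 5.32
tcp_pos: [0.4608, -0.2959, 0.0335]
eef_rot: [2.172, 2.232, 0.023]
contact_force: [-0.3, 0.0, 0.9]
grip_width: 0.0616
```

>>> {"fn": "step_arm", "kwargs": {"targets": [[[0,0,0],0],[[0,0,0],0],[[0,0,0],0],[[0,0,0],0],[[0,0,0],0],[[0,0,0],0]], "hand": -1, "newtons": 30}}

```text
time_s: 6.08
tcp_pos: [0.4612, -0.2963, 0.0343]
eef_rot: [2.171, 2.231, 0.023]
contact_force: [-0.7, -0.1, -0.6]
grip_width: 0.045
```

>>> {"fn": "step_arm", "kwargs": {"targets": [[[0,0,-3],0],[[0,0,-4],0],[[0,0,-4],0],[[0,0,-4],0],[[0,0,-2],0],[[0,0,0],0]]}}

```text
time_s: 6.82
tcp_pos: [0.4551, -0.294, 0.2079]
eef_rot: [2.173, 2.233, 0.023]
contact_force: [-0.4, 0.5, -0.9]
grip_width: 0.0447
```

```bash
python3 - <<'E'
from h import *
np.set_printoptions(precision=4,suppress=True)
c=cam('wrist','w3.png');t=cam('top');s=cam('scene','s3.png')
for n,cc in(('scene',s),('top',t)):
  for q in('spindle','guard_handle','guard_hinge'):
    for d in ctrl.tip_of(n,q)[:2]: print(n,q,round(d['confidence'],2),at_z(cc,d['pixel'],.056 if q=='spindle' else .113))
st=ctrl.state();print(st['tcp_pos'],R.from_rotvec(st['eef_rot']).as_matrix()[:,1:],st['grip_width'])
plan([(.48,.05,.22),(.522,.31,.2)],10.5)
im=np.hstack([cv2.resize(c['pixels'],(400,300)),cv2.resize(t['pixels'][200:290,140:260],(400,300),interpolation=2)]);cv2.imwrite('pics/j3.png',im[:,:,::-1])
E
```

```text
scene spindle 0.8 [0.5319 0.3591 0.056 ]
scene guard_handle 0.79 [0.4893 0.1432 0.113 ]
scene guard_handle 0.56 [ 0.6902 -0.1344  0.113 ]
scene guard_hinge 0.83 [0.7269 0.2117 0.113 ]
top spindle 0.82 [0.5363 0.3423 0.056 ]
top spindle 0.72 [0.7532 0.2074 0.056 ]
top guard_handle 0.85 [0.4786 0.1513 0.113 ]
top guard_handle 0.32 [0.5413 0.1949 0.113 ]
top guard_hinge 0.58 [0.7275 0.2058 0.113 ]
[ 0.4537 -0.2929  0.2054] [[ 0.9993  0.025 ]
 [ 0.0272 -0.0041]
 [ 0.0248 -0.9997]] 0.04482053489257116
11 [[[5.7, 0.6, -0.3], -8.9], [[5.5, 1.5, -0.3], 0.0], [[5.5, 1.5, -0.3], 0.0], [[5.5, 1.5, -0.3], 0.0], [[5.5, 1.5, -0.3], 0.0], [[5.5, 1.5, -0.3], 0.0], [[5.0, 1.8, 0.4], 0.0], [[5.0, 1.8, 0.4], 0.0], [[5.0, 1.8, 0.4], 0.0], [[5.0, 1.8, 0.4], 0.0], [[5.0, 1.8, 0.4], 0.0]] turn left 0.0
```

View pics/j3.png

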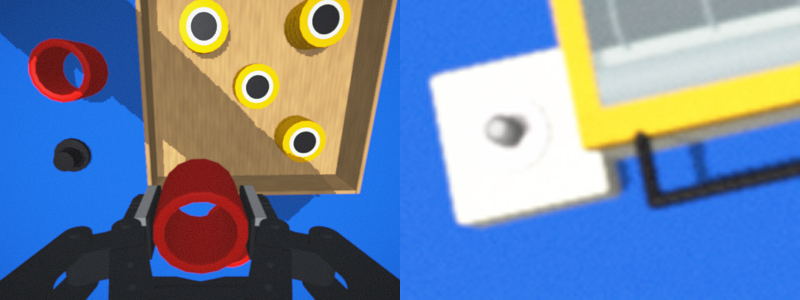

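The left crop shows the core held upright between the pads at about (205,235), with the rolls undisturbed. The right crop shows the spindle at about (507,128). I'm carrying the core there and stopping short so the wrist camera can see the spindle.

>>> {"fn": "step_arm", "kwargs": {"targets": [[[5.7,0.6,-0.3],-9],[[5.5,1.5,-0.3],0],[[5.5,1.5,-0.3],0],[[5.5,1.5,-0.3],0],[[5.5,1.5,-0.3],0],[[5.5,1.5,-0.3],0],[[5,1.8,0],0],[[5,1.8,0],0],[[5,1.8,0],0],[[5,1.8,0],0],[[0,0,0],0],[[0,0,0],0]]}}

```text
time_s: 8.78
tcp_pos: [0.5166, 0.2743, 0.2201]
eef_rot: [1.99, 2.4, 0.021]
contact_force: [-0.3, -0.1, -0.2]
grip_width: 0.0445
```

```bash
python3 - <<'E'
from h import *
np.set_printoptions(precision=4,suppress=True)
c=cam('wrist','w4.png')
for q,z in(('spindle',.056),('guard_handle',.113)):
    for d in ctrl.tip_of('wrist',q)[:2]: print(q,round(d['confidence'],2),d['pixel'],at_z(c,d['pixel'],z))
print(proj(c,(.536,.344,.056)),proj(c,(.536,.344,.091)))
st=ctrl.state();print(st['tcp_pos'],R.from_rotvec(st['eef_rot']).as_matrix(),st['grip_width'])
E
```

```text
spindle 0.7 [362.4, 123.1] [0.536  0.3418 0.056 ]
guard_handle 0.59 [237.0, 412.0] [0.4879 0.153  0.113 ]
[363.1937 119.6652] [370.6246 122.1212]
[0.5168 0.2733 0.2205] [[-0.1833  0.9827  0.0276]
 [ 0.983   0.1835 -0.0048]
 [-0.0098  0.0262 -0.9996]] 0.04492661402788008
```

View pics/w4.png

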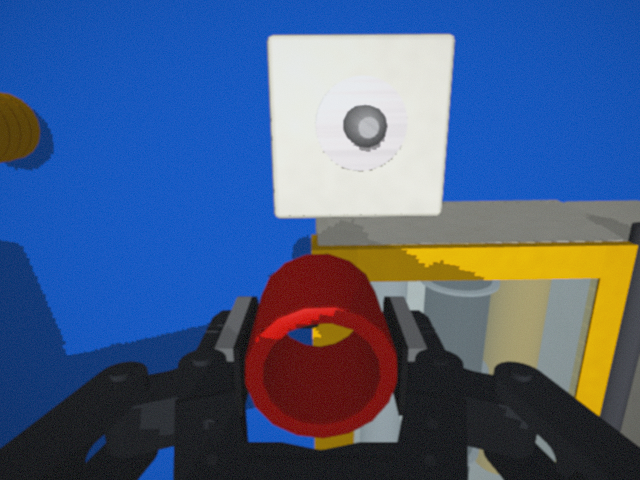

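```bash
python3 - <<'E'
from h import *
np.set_printoptions(precision=4,suppress=True)
import cv2
c=cam('wrist')
print(at_z(c,(362.5,123.5),.056),at_z(c,(369,127),.091))
st=ctrl.state();M=R.from_rotvec(st['eef_rot']).as_matrix();p=st['tcp_pos']
b=p+.0285*M[:,2];print('bottom',b,proj(c,b),at_z(c,(322,372),b[2]))
a=np.linspace(0,6.28,50);q=np.array([proj(c,b+.023*(np.cos(t)*M[:,0]+np.sin(t)*M[:,1])) for t in a]);print(q.min(0),q.max(0))
plan([(.536,.341,.16)],10.8)
E
```

```text
[0.5365 0.3406 0.056 ] [0.5361 0.3403 0.091 ]
bottom [0.5176 0.2731 0.1922] [320.43   307.4981] [0.5236 0.2445 0.1922]
[261.3075 251.5746] [379.5652 359.0047]
2 [[[3.2, 1.5, 3.0], -0.2], [[3.2, 1.5, 3.0], 0.0]] turn left 0.0
```

The wrist view agrees with prediction: core lower rim top edge at 254, against 252 predicted. The flange is centred at (362,124) with the spindle top at (369,127), which gives a seat at (0.536, 0.3405).

>>> {"fn": "step_arm", "kwargs": {"targets": [[[3.2,1.5,2.5],0],[[3.2,1.5,2.5],0],[[0,0,0],0],[[0,0,0],0]]}}

```text
time_s: 9.48
tcp_pos: [0.5383, 0.3381, 0.1718]
eef_rot: [2.0, 2.388, 0.024]
contact_force: [-0.1, -0.5, -0.6]
grip_width: 0.0449
```

```bash
python3 - <<'E'
from h import *
st=ctrl.state();print(st['tcp_pos'],R.from_rotvec(st['eef_rot']).as_matrix()[:,2])
plan([(.5355,.3405,.13)],10.8)
E
```

```text
[0.53830956 0.33808166 0.17175448] [ 0.03031306 -0.00513612 -0.99952726]
1 [[[0.3, -0.4, 4.2], -0.7]] turn left 0.0
```

>>> {"fn": "step_arm", "kwargs": {"targets": [[[0.3,-0.4,2.2],0],[[0,0,2],0],[[0,0,0],0],[[0,0,0],0]]}}

```text
time_s: 9.98
tcp_pos: [0.5372, 0.3365, 0.1343]
eef_rot: [2.004, 2.38, 0.032]
contact_force: [-0.6, 0.6, -0.7]
grip_width: 0.0448
```

```bash
python3 - <<'E'
from h import *
c=cam('wrist');st=ctrl.state();print(st['tcp_pos'],R.from_rotvec(st['eef_rot']).as_matrix()[:,2],st['contact_force'])
s=cam('scene');t=cam('top')
print([proj(k,(.536,.3405,.091)) for k in (c,s,t)])
plan([(.5352,.3405,st['tcp_pos'][2])],10.8)
im=np.hstack([cv2.resize(c['pixels'][200:480,180:460],(400,400)),cv2.resize(s['pixels'][125:225,230:330],(400,400),interpolation=2)]);cv2.imwrite('pics/j5.png',im[:,:,::-1])
E
```

```text
[0.53724321 0.33654147 0.13425176] [ 0.03606301 -0.00339609 -0.99934375] [-0.09969363 -0.07103997 -0.25927022]
[array([315.39229691, 281.51068194]), array([284.43020783, 166.27450377]), array([167.78938173, 237.47776749])]
1 [[[0.4, -0.1, -0.0], -1.0]] turn left 0.0
```

View pics/j5.png

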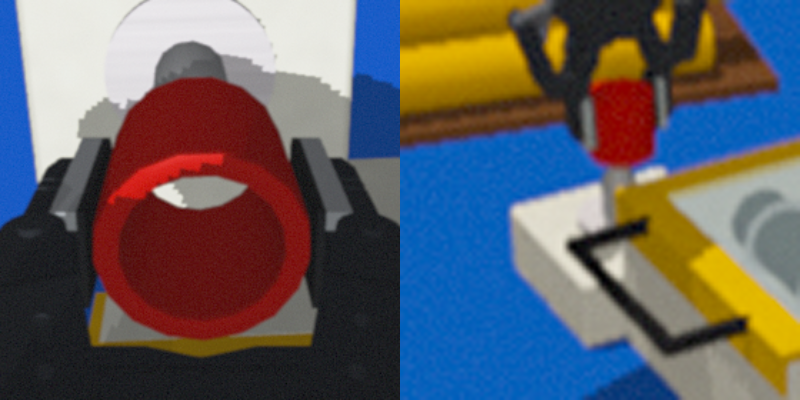

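```bash
python3 - <<'E'
from h import *
c=cam('wrist')
for p in((.536,.3405,.056),(.536,.3405,.091)): print(proj(c,p))
a=np.linspace(0,6.28,80)
for r,z in((.03,.056),(.0125,.056),(.0125,.082)):
  q=np.array([proj(c,(.536+r*np.cos(t),.3405+r*np.sin(t),z)) for t in a]);print(r,z,q.min(0),q.max(0))
g=c['pixels'].astype(int);
for row in (215,225,232,238): print(row,[tuple(g[row,x]) for x in (288,295,340,346)] if 0 else [x for x in range(260,380) if abs(int(g[row,x].sum())-int(g[row,x-1].sum()))>60])
print([y for y in range(190,262) if abs(int(g[y,313].sum())-int(g[y-1,313].sum()))>40])
E
```

```text
[313.52392024 254.45058655]
[315.15595212 282.81244841]
0.03 0.056 [252.82403645 195.12392885] [373.61225862 308.96936227]
0.0125 0.056 [288.33490832 230.35201475] [338.61562014 277.71474988]
0.0125 0.082 [286.15980702 247.62166349] [343.07377959 300.44068741]
215 [359, 360, 361, 362]
225 []
232 [301, 302, 303, 322, 325, 326]
238 [293, 294, 295, 331, 332, 333, 338, 339, 345, 346]
[191, 192, 194, 195, 229, 230, 231, 254, 255]
```

>>> {"fn": "step_arm", "kwargs": {"targets": [[[0.45,-0.1,0],-0.5],[[0,0,0],0],[[0,0,0],0]]}}

```text
time_s: 10.55
tcp_pos: [0.5356, 0.3422, 0.1345]
eef_rot: [1.991, 2.39, 0.034]
contact_force: [-0.6, 0.6, -1.7]
grip_width: 0.0449
```

>>> {"fn": "step_arm", "kwargs": {"targets": [[[-0.05,-0.1,1],0],[[0,0,1],0],[[0,0,0],0]]}}

```text
time_s: 10.92
tcp_pos: [0.535, 0.3412, 0.1123]
eef_rot: [1.992, 2.391, 0.032]
contact_force: [-0.5, -0.2, -1.1]
grip_width: 0.0447
```

>>> {"fn": "step_arm", "kwargs": {"targets": [[[0,-0.05,1],0],[[0,0,1],0],[[0,0,0],0]]}}

```text
time_s: 11.3
tcp_pos: [0.5349, 0.3407, 0.0903]
eef_rot: [1.992, 2.391, 0.03]
contact_force: [0.4, -0.5, -0.6]
grip_width: 0.045
```

>>> {"fn": "step_arm", "kwargs": {"targets": [[[0,0,0.3],0],[[0,0,0.2],0],[[0,0,0.1],0],[[0,0,0],0]]}}

```text
time_s: 11.8
tcp_pos: [0.5357, 0.341, 0.0857]
eef_rot: [1.991, 2.391, 0.033]
contact_force: [-0.2, -0.4, -0.4]
grip_width: 0.045
```

>>> {"fn": "step_arm", "kwargs": {"targets": [[[0,0,0.2],0],[[0,0,0.2],0],[[0,0,0],0]]}}

```text
time_s: 12.18
tcp_pos: [0.5362, 0.3413, 0.0858]
eef_rot: [1.99, 2.39, 0.037]
contact_force: [1.4, 1.0, -0.7]
grip_width: 0.0448
```

The core stopped descending at about the height expected for seating (TCP 0.0858, expected about 0.085). Releasing gently and checking.

>>> {"fn": "step_arm", "kwargs": {"targets": [[[0,0,0],0],[[0,0,0],0],[[0,0,0],0],[[0,0,0],0]], "hand": 0.4}}

```text
time_s: 12.68
tcp_pos: [0.5366, 0.3414, 0.0852]
eef_rot: [1.99, 2.39, 0.038]
contact_force: [-0.2, -0.3, -0.6]
grip_width: 0.0596
```

>>> {"fn": "step_arm", "kwargs": {"targets": [[[0,0,-2],0],[[0,0,-4],0],[[0,0,-5],0],[[-4,0,-4],0],[[-5,-0.5,0],0],[[0,0,0],0]]}}

```text
time_s: 13.42
tcp_pos: [0.542, 0.2502, 0.2391]
eef_rot: [1.988, 2.391, 0.034]
contact_force: [-0.0, -0.1, -0.5]
grip_width: 0.0594
```

```bash
python3 - <<'E'
from h import *
np.set_printoptions(precision=4,suppress=True)
c=cam('wrist');s=cam('scene');t=cam('top')
st=ctrl.state();print(st['tcp_pos'],R.from_rotvec(st['eef_rot']).as_matrix(),st['grip_width'])
a=np.linspace(0,6.28,80)
for z in(.056,.101):
  q=np.array([proj(c,(.536+.023*np.cos(u),.3405+.023*np.sin(u),z)) for u in a]);print(z,q.min(0),q.max(0))
ce,b,m=redblob(c,proj(c,(.536,.3405,.08)));print(ce,b)
for q in('guard_handle','guard_hinge','slitter'):
  for n,cc in(('wrist',c),('scene',s),('top',t)):
    for d in ctrl.tip_of(n,q)[:1]: print(n,q,round(d['confidence'],2),np.round(d['pixel']),at_z(cc,d['pixel'],.113 if 'g' in q[:1] else 0))
im=np.hstack([cv2.resize(c['pixels'],(400,300)),cv2.resize(s['pixels'][130:244,240:392],(400,300),interpolation=2)]);im=np.vstack([im,np.hstack([cv2.resize(t['pixels'][200:290,150:270],(400,300),interpolation=2),cv2.resize(c['pixels'][40:280,180:500],(400,300))])]);cv2.imwrite('pics/j6.png',im[:,:,::-1])
E
```

```text
[0.5415 0.2532 0.2383] [[-0.1863  0.9818  0.0377]
 [ 0.9824  0.1866 -0.0027]
 [-0.0097  0.0366 -0.9993]] 0.0594637285846883
0.056 [291.6939  42.5174] [360.1378 115.4433]
0.101 [289.5625  31.8706] [370.0143 117.8359]
[331.9547  74.9257] [ 294   35   75   81 1964]
scene guard_handle 0.78 [285. 199.] [0.4862 0.1446 0.113 ]
top guard_handle 0.6 [244. 257.] [0.4784 0.1459 0.113 ]
wrist guard_hinge 0.79 [567. 348.] [0.7271 0.1996 0.113 ]
scene guard_hinge 0.96 [368. 171.] [0.7264 0.2086 0.113 ]
top guard_hinge 0.76 [222. 159.] [0.7291 0.1994 0.113 ]
wrist slitter 0.55 [325. 220.] [0.5591 0.23   0.    ]
scene slitter 0.78 [305. 214.] [0.5606 0.2319 0.    ]
top slitter 0.58 [224. 234.] [0.5544 0.2147 0.    ]
```

View pics/j6.png

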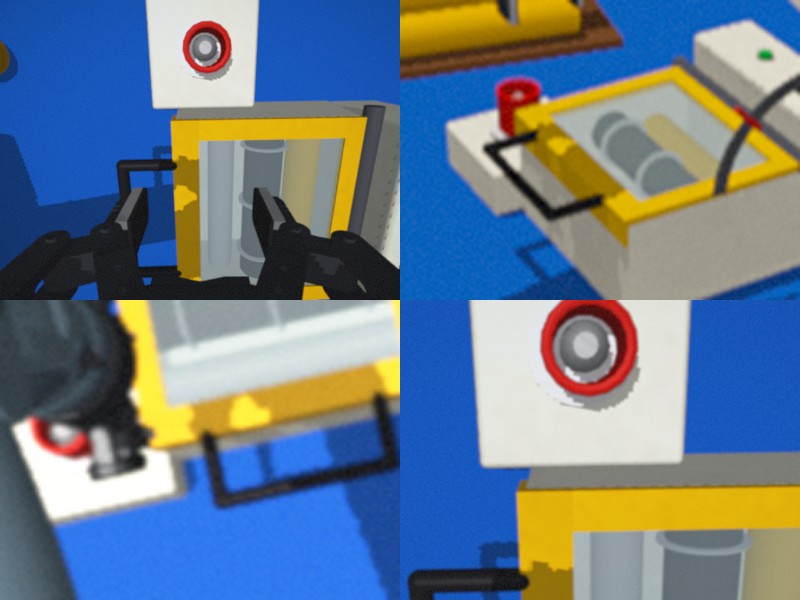

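The core stands upright over the spindle on the flange (wrist view 331,75), free of the gripper. The handle bar's left arm shows at about x=200, rows 265–440. Next is the handle.

```bash
python3 - <<'E'
from h import *
c=cam('wrist','w7.png')
g=cv2.cvtColor(c['pixels'],cv2.COLOR_RGB2GRAY).astype(int)
for row in (285,292,300): 
  xs=[x for x in range(180,225) if g[row,x]<45]; print(row,xs[:1],xs[-1:], xs and at_z(c,((xs[0]+xs[-1])/2,row),.113))
psi=np.radians(10.8);ux=np.array([np.cos(psi),np.sin(psi)]);uy=np.array([-ux[1],ux[0]])
for h in((.488,.1545),(.490,.1537)): print(h,[proj(c,(*(np.array(h)+uy*k),.113)) for k in(.0,.04,.065)])
plan([(.489,.154,.2)],10.8)
E
```

```text
285 [189] [206] [0.4768456  0.20755564 0.113     ]
292 [189] [206] [0.47733614 0.20281184 0.113     ]
300 [190] [207] [0.4785166  0.19743411 0.113     ]
(0.488, 0.1545) [array([206.15206804, 360.51031294]), array([201.0646665 , 305.65184744]), array([197.64869963, 268.81679542])]
(0.49, 0.1537) [array([209.06186094, 361.9750456 ]), array([204.11137478, 307.26478732]), array([200.78769921, 270.53321322])]
2 [[[-4.4, -3.6, 1.8], -0.0], [[-4.4, -3.6, 1.8], 0.0]] turn left 0.0
```

>>> {"fn": "step_arm", "kwargs": {"targets": [[[-4.4,-3.7,1.8],0],[[-4.4,-3.7,1.8],0],[[0,0,0],0],[[0,0,0],0]], "hand": -0.05}}

```text
time_s: 14.58
tcp_pos: [0.4849, 0.1509, 0.1982]
eef_rot: [1.982, 2.398, 0.033]
contact_force: [0.2, 0.8, 0.8]
grip_width: 0.041
```

```bash
python3 - <<'E'
from h import *
st=ctrl.state();print(st['tcp_pos'],R.from_rotvec(st['eef_rot']).as_matrix()[:,2],st['grip_width'])
plan([(.487,.154,.119)],10.8)
E
```

```text
[0.48486822 0.15085685 0.19821488] [ 0.0371203  -0.00318179 -0.99930574] 0.04100700410573599
2 [[[0.2, -0.0, 4.0], 0.1], [[0.2, -0.0, 4.0], 0.0]] turn left 0.0
```

>>> {"fn": "step_arm", "kwargs": {"targets": [[[0.2,0,2.5],0],[[0.2,0,2],0],[[0,0,0],0]]}}

```text
time_s: 14.95
tcp_pos: [0.4915, 0.1579, 0.1557]
eef_rot: [1.975, 2.396, 0.045]
contact_force: [-0.5, -0.1, -0.4]
grip_width: 0.0405
```

```bash
python3 - <<'E'
from h import *
s=cam('scene');c=cam('wrist')
st=ctrl.state();print(st['tcp_pos'])
im=np.hstack([cv2.resize(c['pixels'],(400,300)),cv2.resize(s['pixels'][140:230,240:360],(400,300),interpolation=2)]);cv2.imwrite('pics/j8.png',im[:,:,::-1])
plan([(.487,.154,.119)],10.8)
E
```

```text
[0.49246247 0.15781351 0.15715779]
1 [[[-0.2, -0.8, 3.8], 0.2]] turn left 0.0
```

View pics/j8.png

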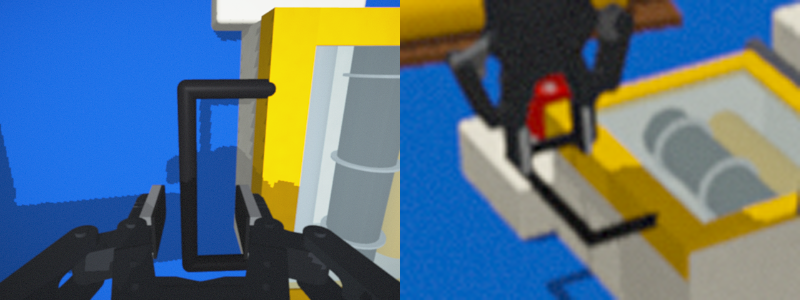

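The bar (x≈188 in the crop) lies between the fingers (155 and 243), slightly towards the front one. I'm correcting by -0.8 cm in tool y while descending.

>>> {"fn": "step_arm", "kwargs": {"targets": [[[-0.3,-0.8,1],0],[[0,0,1],0],[[0,0,0.8],0],[[0,0,0],0]]}}

```text
time_s: 15.55
tcp_pos: [0.4877, 0.1535, 0.1289]
eef_rot: [1.973, 2.393, 0.052]
contact_force: [-0.1, -0.4, 0.5]
grip_width: 0.0404
```

```bash
python3 - <<'E'
from h import *
c=cam('wrist','w9.png')
for col,row in((300,140),(300,415)): pass
st=ctrl.state();print(st['tcp_pos'],st['contact_force'],R.from_rotvec(st['eef_rot']).as_matrix()[:,2])
g=cv2.cvtColor(c['pixels'],cv2.COLOR_RGB2GRAY).astype(int)
for row in(140,170,200):
  xs=[x for x in range(250,345) if g[row,x]<50];print(row,xs[:1],xs[-1:],xs and at_z(c,((xs[0]+xs[-1])/2,row),.113))
for x in(365,385):
  ys=[y for y in range(20,230) if g[y,x]<50]; print(x,ys[:1],ys[-1:], ys and at_z(c,(x,(ys[0]+ys[-1])/2),.113))
plan([(.487,.154,.119)],10.8)
E
```

```text
[0.48805998 0.15354993 0.12926362] [-0.4595112  -1.60220026 -0.37849246] [ 5.26657524e-02  2.61810248e-04 -9.98612162e-01]
140 [297] [308] [0.47073922 0.21590597 0.113     ]
170 [298] [331] [0.47622862 0.20731049 0.113     ]
200 [298] [332] [0.47823583 0.19763832 0.113     ]
365 [121] [157] [0.49016085 0.21991272 0.113     ]
385 [121] [156] [0.49641682 0.22126056 0.113     ]
1 [[[0.1, -0.1, 1.0], 0.2]] turn left 0.0
```

>>> {"fn": "step_arm", "kwargs": {"targets": [[[0,-0.2,0.9],0],[[0,0,0.1],0]]}}

```text
time_s: 15.85
tcp_pos: [0.4868, 0.1532, 0.1188]
eef_rot: [1.972, 2.392, 0.053]
contact_force: [-0.2, -0.5, -0.2]
grip_width: 0.0408
```

>>> {"fn": "step_arm", "kwargs": {"targets": [[[0,0,0],0],[[0,0,0],0],[[0,0,0],0],[[0,0,0],0],[[0,0,0],0],[[0,0,0],0]], "hand": -1, "newtons": 40}}

```text
time_s: 16.6
tcp_pos: [0.4865, 0.1531, 0.1189]
eef_rot: [1.972, 2.392, 0.052]
contact_force: [-1.5, -1.5, -0.6]
grip_width: 0.0105
```

```bash
python3 - <<'E'
from h import *
np.set_printoptions(precision=4,suppress=True)
st=ctrl.state();print(st['tcp_pos'],st['contact_force'],R.from_rotvec(st['eef_rot']).as_matrix(),st['grip_width'])
p0=st['tcp_pos'];ps=np.radians(10.8);u=np.array([np.cos(ps),np.sin(ps),0])
th=np.radians(np.arange(3.75,45.1,3.75));plan([p0+.244*((1-np.cos(t))*u+np.array([0,0,np.sin(t)])) for t in th],10.8)
print(p0+.244*((1-np.cos(th[-1]))*u+np.array([0,0,np.sin(th[-1])])))
E
```

```text
[0.4865 0.1531 0.1189] [-1.5213 -1.4568 -0.6037] [[-0.1906  0.9803  0.0528]
 [ 0.9816  0.1908  0.0002]
 [-0.0099  0.0518 -0.9986]] 0.010463777983257382
12 [[[-0.0, 0.1, -1.6], 0.2], [[-0.0, 0.2, -1.6], 0.0], [[-0.0, 0.3, -1.6], 0.0], [[-0.0, 0.4, -1.5], 0.0], [[-0.0, 0.5, -1.5], 0.0], [[-0.0, 0.6, -1.5], 0.0], [[-0.0, 0.7, -1.4], 0.0], [[-0.0, 0.8, -1.4], 0.0], [[-0.0, 0.9, -1.3], 0.0], [[-0.0, 1.0, -1.2], 0.0], [[-0.0, 1.1, -1.2], 0.0], [[-0.0, 1.2, -1.1], 0.0]] turn left 0.0
[0.5567 0.1665 0.2915]
```

The bar is gripped (opening 10.5 mm). I'm lifting along the arc in stages.

>>> {"fn": "step_arm", "kwargs": {"targets": [[[0,0.1,-1.6],0],[[0,0.2,-1.6],0],[[0,0.3,-1.6],0],[[0,0.4,-1.5],0]]}}

```text
time_s: 17.1
tcp_pos: [0.4938, 0.1546, 0.1814]
eef_rot: [1.973, 2.392, 0.05]
contact_force: [2.6, 0.3, -5.8]
grip_width: 0.0104
```

```bash
cat > a.py <<'E'
from h import *
np.set_printoptions(precision=4,suppress=True)
st=ctrl.state();p=st['tcp_pos'];print(p,st['contact_force'],R.from_rotvec(st['eef_rot']).as_matrix()[:,2],st['grip_width'],st['time_s'])
p0=np.array([.4865,.1531,.1189]);ps=np.radians(10.8);u=np.array([np.cos(ps),np.sin(ps),0])
d=p-p0;a=np.arctan2(d[2],.244-d@u);print('ang',np.degrees(a),'rad',np.hypot(d[2],.244-d@u), 'lat',d@[-u[1],u[0],0])
n=int(np.ceil(max(1,(45-np.degrees(a))/4)))
plan([p0+.244*((1-np.cos(t))*u+np.array([0,0,np.sin(t)])) for t in a+(np.radians(45)-a)*np.arange(1,n+1)/n],10.8)
E
python3 a.py
```

```text
[0.4938 0.1546 0.1814] [ 2.6287  0.3171 -5.7554] [ 0.052  -0.0011 -0.9986] 0.010434224010169461 17.1
ang 14.796641673267905 rad 0.244699506308977 lat 0.00010406885835486111
8 [[[-0.0, 0.6, -1.5], 0.2], [[-0.0, 0.6, -1.5], 0.0], [[-0.0, 0.7, -1.4], 0.0], [[-0.0, 0.8, -1.4], 0.0], [[-0.0, 0.9, -1.3], 0.0], [[-0.0, 1.0, -1.3], 0.0], [[-0.0, 1.1, -1.2], 0.0], [[-0.0, 1.2, -1.1], 0.0]] turn left 0.0
```

>>> {"fn": "step_arm", "kwargs": {"targets": [[[0,0.6,-1.5],0],[[0,0.6,-1.5],0],[[0,0.7,-1.4],0],[[0,0.8,-1.4],0],[[0,0.9,-1.3],0]]}}

```text
time_s: 17.73
tcp_pos: [0.5219, 0.1602, 0.2507]
eef_rot: [1.978, 2.397, 0.032]
contact_force: [-1.7, -0.9, -3.6]
grip_width: 0.0098
```

```bash
python3 a.py
```

```text
[0.5219 0.1602 0.2507] [-1.6807 -0.8817 -3.6496] [ 0.039  -0.0052 -0.9992] 0.009839484089780788 17.725
ang 32.36336471314549 rad 0.24615350327557298 lat 0.00031900560947005377
4 [[[-0.0, 1.0, -1.0], 0.2], [[-0.0, 0.9, -1.0], 0.0], [[-0.0, 0.9, -1.0], 0.0], [[-0.0, 1.0, -0.9], 0.0]] turn left 0.0
```

>>> {"fn": "step_arm", "kwargs": {"targets": [[[0,1,-1],0],[[0,0.9,-1],0],[[0,0.9,-1],0],[[0,0,0],0]]}}

```text
time_s: 18.23
tcp_pos: [0.5405, 0.1639, 0.2778]
eef_rot: [1.986, 2.408, 0.005]
contact_force: [-1.1, -1.2, -3.8]
grip_width: 0.0098
```

```bash
python3 a.py
```

```text
[0.5405 0.1639 0.2778] [-1.1453 -1.1856 -3.7982] [ 0.0177 -0.0105 -0.9998] 0.00976350272203648 18.225
ang 40.060640753271805 rad 0.2469066039536595 lat 0.00045694481509377777
2 [[[-0.1, 0.9, -0.6], 0.2], [[-0.0, 0.7, -0.7], 0.0]] turn left 0.0
```

>>> {"fn": "step_arm", "kwargs": {"targets": [[[0,0.9,-0.6],0],[[0,0.7,-0.6],0],[[0,0,0],0],[[0,0,0],0]]}}

```text
time_s: 18.73
tcp_pos: [0.5479, 0.1653, 0.2866]
eef_rot: [1.992, 2.417, -0.017]
contact_force: [-2.0, -0.8, -2.3]
grip_width: 0.0103
```

```bash
python3 a.py; python3 - <<'E'
from h import *
s=cam('scene','s10.png');t=cam('top')
hd=ctrl.tip_of('scene','guard_handle')[:2];print([(d['pixel'],d['confidence']) for d in hd])
H=np.array([.4865,.1540,.113]);ps=np.radians(10.8);u=np.array([np.cos(ps),np.sin(ps),0]);v=np.array([-u[1],u[0],0])
hin=H+.244*u
for deg in(35,40,45,50):
  a=np.radians(deg);h=hin-.244*np.cos(a)*u+np.array([0,0,.244*np.sin(a)])
  f1=hin-.194*np.cos(a)*u+np.array([0,0,.194*np.sin(a)])
  print(deg,'handle r-end',proj(s,h-v*.065),'mid',proj(s,h),'front r corner',proj(s,f1-v*.11),proj(t,h-v*.065))
im=np.hstack([cv2.resize(s['pixels'][80:230,260:410],(500,500),interpolation=2),cv2.resize(t['pixels'][140:290,180:270],(300,500),interpolation=2)]);cv2.imwrite('pics/j10.png',im[:,:,::-1])
E
```

```text
[0.5479 0.1653 0.2866] [-2.0032 -0.7538 -2.3477] [ 0.0004 -0.0148 -0.9999] 0.010297480919553688 18.725
ang 42.75140246327502 rad 0.24707661760915703 lat 0.0005266588630792737
1 [[[-0.1, 0.9, -0.5], 0.2]] turn left 0.0
[([306.0, 132.6], 0.83), ([193.9, 223.4], 0.18)]
35 handle r-end [312.48662225 152.23327033] mid [299.09614059 140.57957971] front r corner [338.57128486 167.99358053] [255.31937342 222.43406885]
40 handle r-end [317.59260353 144.00324003] mid [303.96462961 132.59979809] front r corner [342.7083527 161.5150432] [253.11829272 215.46374472]
45 handle r-end [323.3086076  136.06207498] mid [309.43308604 124.9116221 ] front r corner [347.3028457  155.26119987] [250.79991977 207.75914591]
50 handle r-end [329.57858245 128.49824336] mid [315.44846745 117.59982554] front r corner [352.31155827 149.29712267] [248.3868008  199.38164116]
```

View pics/j10.png

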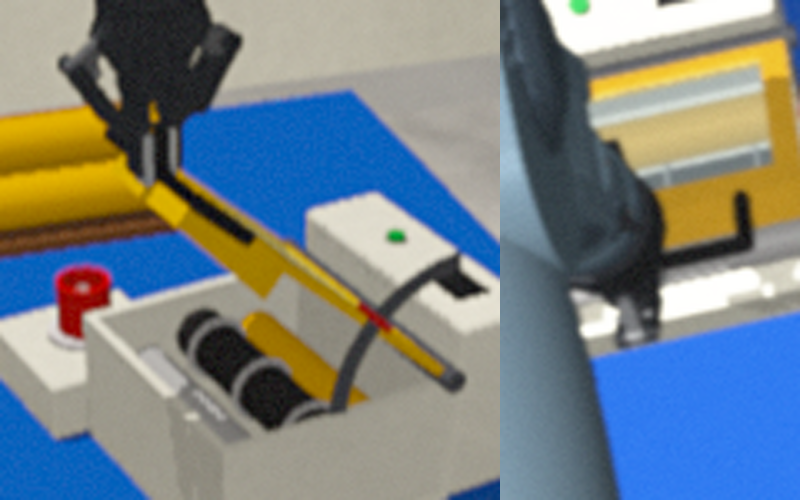

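The guard is near 42°: the bar passes under the gripper, the red mark shows at crop (375,317) on the guard's edge, and the core is still seated at (82,300). The horizontal position alone gives 42.0°, so I'm raising a little more with a firmer grip.

>>> {"fn": "step_arm", "kwargs": {"targets": [[[0,0.6,-0.5],0],[[0,0.4,-0.4],0],[[0,0,0],0],[[0,0,0],0]], "newtons": 60}}

```text
time_s: 19.38
tcp_pos: [0.5559, 0.1669, 0.2954]
eef_rot: [1.994, 2.419, -0.024]
contact_force: [-4.2, -0.2, -1.1]
grip_width: 0.0096
```

```bash
cat > e.py <<'E'
from h import *
import sys
np.set_printoptions(precision=4,suppress=True)
st=ctrl.state();p=st['tcp_pos'];ps=np.radians(10.8);u=np.array([np.cos(ps),np.sin(ps),0]);v=np.array([-u[1],u[0],0])
hor=.244-(p-[.4865,.1531,.1189])@u
print(p,st['contact_force'],st['grip_width'],R.from_rotvec(st['eef_rot']).as_matrix()[:,2],'ang hor',np.degrees(np.arccos(hor/.244)),'ang z',np.degrees(np.arcsin((p[2]-.1189)/.244)))
s=cam('scene');t=cam('top')
g=cv2.cvtColor(t['pixels'],cv2.COLOR_RGB2GRAY).astype(int)
print('top handle corner: dark rows',[(x,[y for y in range(185,232) if g[y,x]<55][:1],[y for y in range(185,232) if g[y,x]<55][-1:]) for x in(238,242,246,250)])
hin=np.array([.4865,.154,.113])+.244*u
for deg in(40,42.5,45,47.5):
  a=np.radians(deg);h=hin-.244*np.cos(a)*u+np.array([0,0,.244*np.sin(a)])
  rows=[proj(t,h-v*k) for k in(.04,.05,.06)]
  e0=proj(s,hin-v*.115);e1=proj(s,hin-v*.115-.15*np.cos(a)*u+np.array([0,0,.15*np.sin(a)]))
  print(deg,'top bar',np.round(rows,1).tolist(),'scene hinge',e0,'edge slope',(e1-e0)[1]/(e1-e0)[0])
cv2.imwrite('pics/'+sys.argv[1],cv2.resize(s['pixels'][110:220,310:430],(800,733),interpolation=cv2.INTER_CUBIC)[:600,:,::-1])
E
python3 e.py e1.png
```

```text
[0.5559 0.1669 0.2954] [-4.1903 -0.1723 -1.1057] 0.009603489909233084 [-0.0045 -0.0161 -0.9999] ang hor 44.774530590370304 ang z 46.33795072642459
top handle corner: dark rows [(238, [210], [213]), (242, [209], [212]), (246, [208], [211]), (250, [195], [210])]
40 top bar [[241.8, 217.9], [246.4, 216.9], [250.9, 216.0]] scene hinge [395.1769 193.4513] edge slope 0.603709542708611
42.5 top bar [[240.6, 214.2], [245.2, 213.2], [249.7, 212.2]] scene hinge [395.1769 193.4513] edge slope 0.6959629048909828
45 top bar [[239.4, 210.2], [243.9, 209.2], [248.5, 208.3]] scene hinge [395.1769 193.4513] edge slope 0.7975755244040111
47.5 top bar [[238.1, 206.1], [242.7, 205.1], [247.3, 204.1]] scene hinge [395.1769 193.4513] edge slope 0.9105004532655875
```

View pics/e1.png

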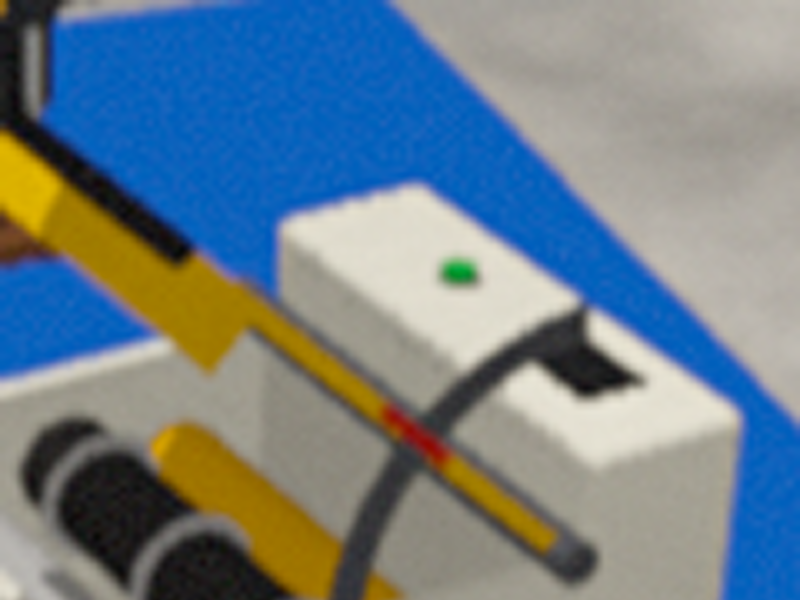

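The guard's edge lies right on the red mark at crop (415,435). All readings agree on about 44.5–45°: 44.8° from the horizontal position, about 44.5° from the top view bar and 44.4° from the scene slope. Last, a hold-still check and a check on the core and the bystanders.

>>> {"fn": "step_arm", "kwargs": {"targets": [[[0,0.05,-0.05],0],[[0,0,0],0],[[0,0,0],0],[[0,0,0],0]]}}

```text
time_s: 19.98
tcp_pos: [0.5562, 0.167, 0.2957]
eef_rot: [1.994, 2.419, -0.025]
contact_force: [-3.3, -0.5, -1.9]
grip_width: 0.0092
```

```bash
python3 e.py e2.png | head -2; python3 - <<'E'
from h import *
s=cam('scene');ce,b,m=redblob(s,(285,170));print('core',ce,b)
a=np.linspace(0,6.28,60);q=np.array([proj(s,(.536+.023*np.cos(x),.3405+.023*np.sin(x),z)) for x in a for z in(.056,.101)]);print(q.min(0),q.max(0)-q.min(0))
for n in('spare_roll','plug','wrench','roll0'): print(n,[np.round(at_z(s,d['pixel'],.005 if 'roll0'==n else 0)[:2],3).tolist() for d in ctrl.tip_of('scene',n) if d['confidence']>.6])
E
```

```text
[0.5562 0.167  0.2957] [-3.3173 -0.505  -1.8868] 0.009243886356637384 [-0.005  -0.0162 -0.9999] ang hor 44.85364622294367 ang z 46.424449234867595
top handle corner: dark rows [(238, [210], [213]), (242, [209], [211]), (246, [208], [211]), (250, [195], [210])]
core [283.78894472 168.66834171] [277 161  16  20 199]
[275.74685402 158.93100564] [17.57331554 22.84637286]
spare_roll [[0.271, 0.303]]
plug [[0.299, -0.33]]
wrench [[0.759, 0.002], [0.582, -0.297]]
roll0 [[0.573, -0.184], [0.58, -0.3], [0.513, -0.242]]
```

The opening has crept from 9.6 to 9.2 mm, so I'll hold for a second and see whether the bar is slipping.

>>> {"fn": "step_arm", "kwargs": {"targets": [[[0,0,0],0],[[0,0,0],0],[[0,0,0],0],[[0,0,0],0],[[0,0,0],0],[[0,0,0],0],[[0,0,0],0],[[0,0,0],0],[[0,0,0],0],[[0,0,0],0],[[0,0,0],0],[[0,0,0],0],[[0,0,0],0],[[0,0,0],0],[[0,0,0],0],[[0,0,0],0]]}}

```text
time_s: 22.32
tcp_pos: [0.5561, 0.167, 0.2956]
eef_rot: [1.994, 2.419, -0.025]
contact_force: [-3.3, -0.6, -2.1]
grip_width: 0.0094
```

```bash
python3 e.py e3.png | head -2; python3 - <<'E'
from h import *
w=cam('wrist')
a=cv2.imread('pics/e3.png').astype(int);b=cv2.imread('pics/e2.png').astype(int);print('mean diff e2/e3',abs(a-b).mean(), 'e1/e2',abs(b-cv2.imread('pics/e1.png')).mean())
E
```

```text
[0.5561 0.167  0.2956] [-3.2601 -0.5791 -2.1459] 0.009398993512411784 [-0.0051 -0.0162 -0.9999] ang hor 44.84803202531539 ang z 46.41535621094124
top handle corner: dark rows [(238, [210], [213]), (242, [209], [212]), (246, [208], [211]), (250, [195], [210])]
mean diff e2/e3 1.8878 e1/e2 2.0062368055555555
```

Nothing moved over 2 s, so I'm handing the job in.

```bash
python3 -c "
from cell import ctrl
print(ctrl.finish_job())"
```

```text
the job is handed in; nothing more can be done
None
```

I handed the job in at about 22.5 s with the core on the spindle and the gripper still holding the guard at about 45°.

- **Core:** I took the smallest red tube, the one in the carton, lowered it over the take-up spindle and let go. It stands upright on the flange. Its outline in the scene and wrist cameras matches a fully seated core to within 2–4 pixels.
- **Guard:** The guard's edge lies on the red 45° mark. The readings were 44.8° from the gripper's horizontal position, about 44.5° from the top view and about 44.4° from the edge slope in the scene view.
- **Disagreement:** The gripper's height alone gave 46.4°. I take this as the bar having slid about 5 mm towards the fingertips during the lift, so I raised the grip to 60 N. It then held still for 2 s, with the opening steady at about 9.3 mm.
- **Other things:** The spare roll, plug and wrench still read at their starting places to about 1 cm. So did three of the four gold rolls. The fourth was not reported with confidence in the last check, but nothing touched it.

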